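# Let one more ring cake into the packing row

### The job

Make room on the packing board and fill up the row of glazed ring cakes. Press down the ratchet release of the sliding jaw and, keeping it down, push the jaw all the way back along its rail; push the waiting ring cake into the gap until it touches the rail; then push the jaw up again until the three cakes stand snug between it and the end plate. Only push: do not pick up, tip or squash the cakes, and leave everything else where it stands.

Things in the scene. Friction and masses are not known exactly. Their poses are not given: they have to be found in the camera images.
- board: off-white packing board, fixed, top at z 15 mm; spans x -207..20, y -235..235 mm. Its y runs along the row towards the end plate, its x away from robot. A steel rail runs along y over the origin, x -12..12 mm, notched top at z 50; its face x -12 backs the lane of the cakes (x -100..-12). A steel stop ends the rail at y -221, z 57. Boxes 170 mm tall stand close behind the board
- end_face (a point): point on the inner face of the fixed steel end plate (8 mm thick, top at z 75 in the board's frame), mid-lane; the row starts here: board frame x -56, y 200, z 40 mm
- jaw (a joint): slide of the jaw, m; clear opening from end plate to jaw face = 0.170 + value; 0.135 = all the way back. Grows towards -y of the board. The ratchet (8 mm notches) lets the jaw be pushed towards the end plate at any time (about 2 to 6 N) but blocks the way back unless the release is held down; then it slides with 1 to 4 N. It stays where it is left
- jaw_face (a point): on the jaw's flat face, mid-lane (board frame x -56, z 40 mm); axes as the board's. A steel plate 8 mm thick, x -86..-13, z 18..68 mm. Behind it (-y), over the rail, is a 50 mm long fingertip pocket open at both sides and the top: near end the jaw's head, floor the release pad, far end the thumb wall. The jaw ends in a black tail bridge 112 mm behind this face, z 51..67
- thumb_wall (a point): middle of the pocket-side (+y) face of the upright black thumb wall on the jaw, over the rail; axes as the board's. The wall is 36 mm wide, 12 mm thick, z 72..106 mm in the board's frame; push this face in -y to drive the jaw back
- press_point (a point): middle of the ribbed top of the release pad, the floor of the pocket, over the rail; at rest at z 72 mm in the board's frame; axes as the board's. The dark steel pad is 22 mm wide (x) and 44 mm long (y) and goes straight down, wherever it is pressed: the ratchet is free after 4.2 mm, at 4 to 7 N, and the pad stops firmly at 8 mm; it springs back up when let go
- jaw_head (a point): middle of the pocket-side (-y) face of the jaw's black head, over the rail, 10 mm behind the jaw face; axes as the board's. The head is 34 mm wide, z 52..88 mm in the board's frame; push this face in +y to drive the jaw towards the end plate. The clear pocket from here to the thumb wall is 50 mm long
- release (a joint): travel of the release pad, m: 0 = up, pawl in a notch (it bobs as the ratchet clicks, and rests about 4 mm down where the pawl stands on a tooth); above 0.0042 the pawl is clear of the notches; 0.008 = fully down
- ring_a: glazed ring cake, about 88 mm across and 50 mm tall, standing in the row at the end plate; origin at the centre of its underside, z up. Its middle counts as solid
- ring_b: glazed ring cake, about 87 mm across and 46 mm tall, second in the row; origin at the centre of its underside
- ring_new: glazed ring cake, about 86 mm across and 49 mm tall (72 g, may vary), waiting on the front part of the board, in front of the lane; origin at the centre of its underside. In place, it touches the rail with its centre near x -55 mm in the board's frame
- nozzle_small: steel piping nozzle, 27 mm across, 45 mm tall, standing on the board's front left; leave alone; origin at the centre of its underside
- cutter: round steel pastry cutter, 74 mm across, 30 mm tall, lying on the board's front right; leave alone; origin at the centre of its underside
- nozzle_tall: steel piping nozzle, 27 mm across, 50 mm tall, on the table behind the board; leave alone; origin at the centre of its underside
- scraper: bench scraper, 152 x 96 x 25 mm, flat on the table right of the board; leave alone
- timer: wind-up kitchen timer, 68 mm across, 54 mm tall, on the table left of the board; leave alone
- pen: marker pen, 135 mm long, 17 mm thick, on the table left of the board; leave alone

How it is judged:
By the outcome, as a careful person would: the job done as asked, in the order asked, and still so for the second after the job is handed in, with the robot touching nothing.
It also fails if it takes over 58 s, if anything falls off the work surface, if the arm or the gripper's body presses on something with over 40 N, if the wrist force passes 120 N, or if a joint passes its speed limit or range.

### The arm

A 6-joint arm with a two-finger parallel gripper is mounted at the origin on a cart in front of the work surface, level with it; the furniture and walls round the work are solid. World frame = base frame: x ahead of the robot, y to its left, z up, the work surface at z = 0. Lengths are in m, angles in rad, forces in N, time in s.
With the tool pointing down it reaches from about 0.425 to 0.95 m from the base axis. Payload 3.5 kg.
Tool frame: the origin (TCP) lies on the centre line of the jaws, within the pads' length; the fingertips stand 8 mm ahead of it and the grasp point (between the pads) lies 11 mm behind it; z points along the fingers, y is the line along which they close (so a half turn about z gives the same grasp; the last joint's range is limited). The gripper opens to 85 mm and grips with 20 to 120 N. Pads are 22 mm wide; open, the fingers measure 114 mm over their backs; the gripper's body (76 mm by 85 mm) begins 54 mm behind the grasp point. The pads swing forward as they close: fully open they stand 13 mm farther back than shut.
Start: joints at [-1.306, 0.286, 1.577, -0, 1.279, -0.15], TCP at [0.272, -0.618, 0.239] pointing down, gripper open.
Joint ranges: [-2.77, 2.77], [-0.9, 2.22], [0.21, 2.48], [-1.53, 4.67], [0.24, 2.81], [-2.84, 2.84]. Speed limits (rad/s): [2.79, 2.79, 3.14, 3.14, 3.14, 3.14].

### API

Orientations are given as a unit quaternion [x, y, z, w].
In Python, from plant import ctrl gives the robot as it stands. The module is installed in compiled form; this text tells all that it offers.
- The arm moves only by the tool send_rows, never from a script. Its argument "steps" is a list of rows, each a list of 5 numbers: the shift along the tool's x, y, z in m, then the turn about the tool's z in degrees, then the opening, from -1 (shut) to 1 (fully open). A call has 1 to 12 rows; each row is the pose to reach, as a shift and turn from the pose commanded when the call began, along the tool's axes at that moment; what a row does not reach only later rows make up. A row lasts 1/10 s, in which the tool goes at most 50 mm and 8.59 degrees, less where a joint would pass 70% of its speed; a pose out of reach is approached as far as the arm can. A call with a gripper value outside its range is refused whole. The fingers move at their own pace and stop on an object; "squeeze" is the grip in N (left out, the last holds). Time passes only in rows, so rows that repeat a pose let the fingers close. It gives the time, the measured TCP pose, the force, the opening and the grip force at its end, in the units of the state.
- ctrl.get_state(): the state, without advancing time (a new reading comes with each control period).
- ctrl.read_camera(name): name is "scene" or "top"; returns the picture (400x640x3 uint8, red, green, blue); there is no depth.
- ctrl.calibration(name): a dict with "intrinsics" (3x3 intrinsics, pixels), "k1" (the pictures are not rectified: a ray, as slopes to the right and down, at radius r is drawn at 1 + k1 r^2 times it, then the intrinsics apply), "extrinsics" (4x4, takes a point from world to camera coordinates). Camera axes: x right, y up, looking along -z (the intrinsics and any distortion apply to the point x, -y, -z); pixel columns grow to the right and rows downward; lengths in m; the calibration is good to about 2 mm. A picture is of the moment at which its call begins. calibration takes no time and is no camera call.
- ctrl.sign_off(): hands the job in; it is judged then, once.
The state is a dict: "time": time; "qpos": joint angles; "dq": joint speeds; "joint_efforts": joint torques, N m; "eef_pos": TCP position; "tcp_rot": TCP orientation; "contact_force": force on the tool from outside, world axes, zero at the start; "wrist_torque": the same for the moment, N m; "opening": opening from 0.0 (shut) to 1.0 (fully open); "finger_force": force on a finger pad.
Only numpy, scipy, OpenCV 4.12 (cv2) and the standard library are available. Lean on these libraries where they do the work, as an engineer would, in place of code of your own. Each camera call takes 0.05 s, during which the arm holds its last target. There are 200 camera calls.

## Working session

There is one attempt and no reset: what is moved stays moved. The work goes in short steps, Python scripts to look and compute and a tool call to move; the robot and the scene stay as the last step left them, time stands still between calls to the robot, and variables do not carry over. Pictures are saved under pics/ and viewed, at most 10 in all, crops included, and the job is handed in when it is done.

Besides the shell and the picture viewer there is one more tool, called as a command line: name --pt "numbers of a row" for each row, then --argument value for the rest. send_rows: Moves the arm, as the interface text tells. Its arguments: {"type":"object","properties":{"steps":{"type":"array","items":{"type":"array","items":{"type":"number"}}},"squeeze":{"type":"number"}},"required":["steps"]}

```bash
mkdir -p pics; cat > h.py <<'E'
import numpy as np, cv2
from plant import ctrl
def cal(n):
    c=ctrl.calibration(n); return np.array(c["intrinsics"]),float(c["k1"]),np.array(c["extrinsics"])
def proj(n,P):
    K,k1,E=cal(n); P=np.atleast_2d(P); q=P@E[:3,:3].T+E[:3,3]
    s=np.c_[q[:,0]/-q[:,2],-q[:,1]/-q[:,2]]; r2=(s**2).sum(1,keepdims=True); s=s*(1+k1*r2)
    return s@K[:2,:2].T+K[:2,2]
def ray(n,uv,z):
    K,k1,E=cal(n); uv=np.atleast_2d(np.float64(uv)); d=(uv-K[:2,2])@np.linalg.inv(K[:2,:2]).T; s=d.copy()
    for _ in range(30): s=d/(1+k1*(s**2).sum(1,keepdims=True))
    v=np.c_[s[:,0],-s[:,1],-np.ones(len(s))]@E[:3,:3]; o=-E[:3,:3].T@E[:3,3]
    return o+v*((np.asarray(z)-o[2])/v[:,2])[:,None]
def snap(n,f):
    im=np.array(ctrl.read_camera(n))[:,:,::-1]; cv2.imwrite("pics/"+f,im); return im
def crop(im,f,x0,y0,x1,y1,s):
    cv2.imwrite("pics/"+f,cv2.resize(im[y0:y1,x0:x1],None,fx=s,fy=s,interpolation=cv2.INTER_CUBIC))
E
python3 - <<'E'
from h import *
for n in("top","scene"):
    snap(n,n+"0.png"); K,k,E=cal(n); print(n,K.round(1).tolist(),k,(-E[:3,:3].T@E[:3,3]).round(3))
s=ctrl.get_state(); print(s)
E
```

```text
top [[486.2, 0.0, 320.0], [0.0, 486.2, 203.7], [0.0, 0.0, 1.0]] -0.0847581763383369 [ 0.419 -0.051  1.421]
scene [[394.4, 0.0, 323.6], [0.0, 394.4, 203.1], [0.0, 0.0, 1.0]] -0.04340899173154422 [0.074 0.783 0.768]
{'time': 0.1, 'qpos': array([-1.30598107e+00,  2.87115142e-01,  1.57805867e+00, -2.22282961e-05,
        1.27861877e+00, -1.50003854e-01]), 'dq': array([ 1.63842280e-04, -2.54642450e-03, -4.41344626e-03, -7.21372052e-04,
        5.12739684e-04, -1.02806582e-05]), 'joint_efforts': array([ 5.03329902e-04, -4.07295549e+01, -2.93699151e+01, -1.50512597e-04,
        3.43232103e-03,  5.58946862e-07]), 'eef_pos': array([ 0.27190431, -0.61716465,  0.23804491]), 'tcp_rot': array([ 9.78566383e-01,  2.05928686e-01, -7.37316555e-05, -1.09754274e-03]), 'contact_force': array([-0.15486204, -0.42908436, -0.4070372 ]), 'wrist_torque': array([0.00756269, 0.08739684, 0.03569721]), 'finger_force': 0.0, 'opening': 1.0040194007380148}
```

View pics/top0.png

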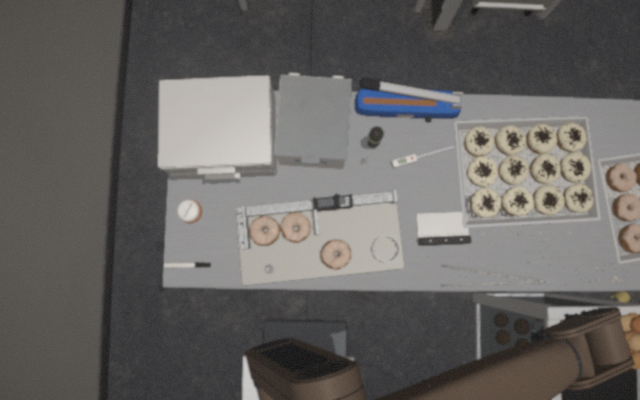

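View pics/scene0.png

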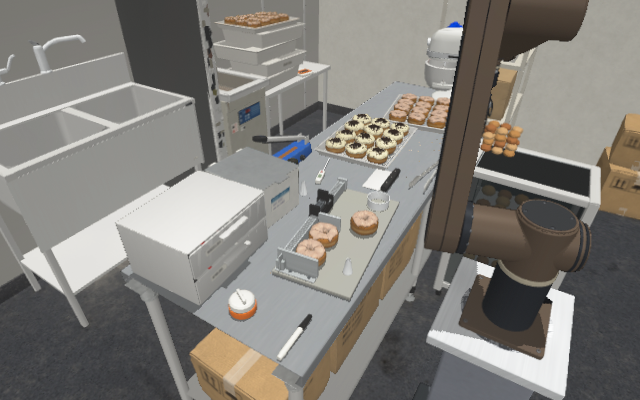

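The top view shows the board at about (237..403, 190..283). The end plate is at the left (x~241), the rail is along the top edge, and the jaw pocket is near (332,202). Rings are at (264,230), (296,227) and the new one at (336,254). The nozzle is at (268,268) and the cutter at (384,249).

```bash
python3 - <<'E'
from h import *
im=cv2.imread("pics/top0.png"); crop(im,"c1.png",230,180,410,290,4.4)
im=cv2.imread("pics/scene0.png"); crop(im,"c2.png",265,165,405,300,4.4)
E
```

```text
(no output)
```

View pics/c1.png

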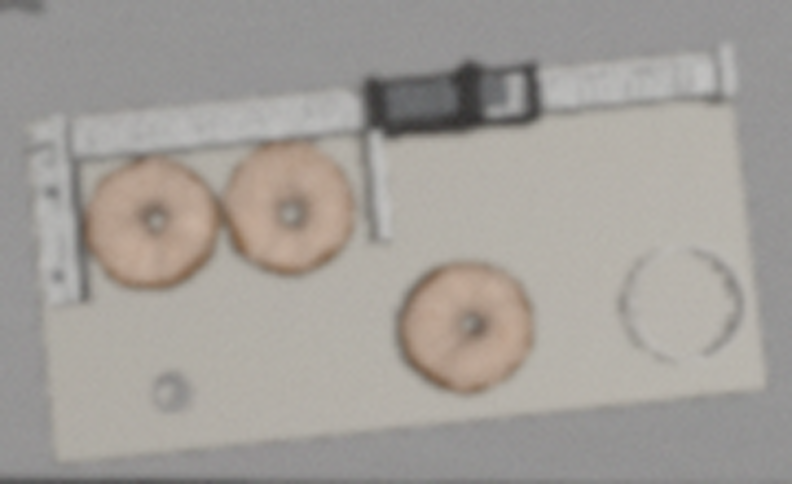

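View pics/c2.png

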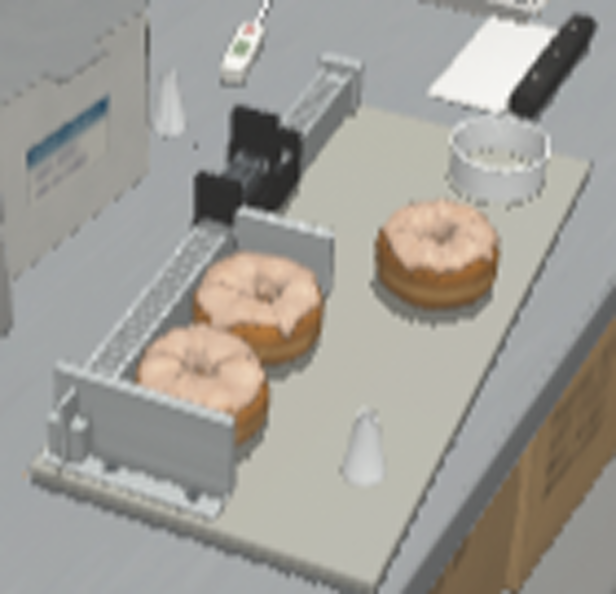

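```bash
cat > fit.py <<'E'
from h import *
from scipy.optimize import least_squares
def c1(p): return (np.float64(p)+.5)/4.4-.5+[230,180]
def c2(p): return (np.float64(p)+.5)/4.4-.5+[265,165]
def B(p,P):  # board->world (mm in, m out)
    c,s=np.cos(p[2]),np.sin(p[2]); P=np.atleast_2d(P)/1000.
    return P@np.array([[c,s,0],[-s,c,0],[0,0,1]])+[p[0],p[1],0]
obs=[("top",(57,462),(-207,235,15)),("top",(766,387),(-207,-235,15)),
("scene",(374,588),(-207,235,15)),("scene",(592,160),(-207,-235,15)),
("scene",(234,425),(-100,208,75)),("top",(66,302),(-100,204,75))]
def J(v): # jaw keypoints, v mm slide ; face y = 200-170-v
    f=30-v; return [("top",(374,240),(-86,f,68)),("top",(388,240),(-86,f-8,68)),("scene",(333,232),(-86,f,68)),("scene",(238,211),(-13,f,68)),
     ("top",(461,66),(18,f-60,106)),("top",(469,131),(-18,f-60,106))]
def res(p):
    r=[]
    for n,px,P in obs+J(p[3]*1000):
        r.append(proj(n,B(p,P))[0]-(c1 if n=="top" else c2)(px))
    return np.array(r).ravel()
E
python3 - <<'E'
from fit import *
s=least_squares(res,[.55,-.05,0.1,0],loss="soft_l1"); p=s.x
print(p.round(4)); 
for o,r in zip(obs+J(p[3]*1000),res(p).reshape(-1,2).round(1)): print(o,r)
def inv(W):
    c,s=np.cos(p[2]),np.sin(p[2]); return ((W[:,:2]-p[:2])@np.array([[c,-s],[s,c]])*1000).round(1)
pts={"new":((467,328),.045),"a":((154,223),.045),"b":((289,208),.042),"cut":((681,305),.03),"noz":((172,392),.035)}
for k,(q,z) in pts.items():
    W=ray("top",c1(q),[z]); print(k,W.round(4),inv(W))
np.save("p.npy",p)
E
```

```text
[ 0.5823 -0.0413  0.122   0.0239]
('top', (57, 462), (-207, 235, 15)) [-1.2  2. ]
('top', (766, 387), (-207, -235, 15)) [0.3 1.1]
('scene', (374, 588), (-207, 235, 15)) [ 0.8 -0.2]
('scene', (592, 160), (-207, -235, 15)) [-0.1  0.3]
('scene', (234, 425), (-100, 208, 75)) [-1.8  0. ]
('top', (66, 302), (-100, 204, 75)) [ 1.  -0.7]
('top', (374, 240), (-86, np.float64(6.139153823654254), 68)) [1.6 0.9]
('top', (388, 240), (-86, np.float64(-1.8608461763457456), 68)) [1.3 0.6]
('scene', (333, 232), (-86, np.float64(6.139153823654254), 68)) [-0.1  1.2]
('scene', (238, 211), (-13, np.float64(6.139153823654254), 68)) [-1.  -0.2]
('top', (461, 66), (18, np.float64(-53.860846176345746), 106)) [-0.5 -0.6]
('top', (469, 131), (-18, np.float64(-53.860846176345746), 106)) [-0.8 -2.4]
new [[ 0.4444 -0.1014  0.045 ]] [[-144.3  -42.9]]
a [[0.5088 0.1009 0.045 ]] [[-55.6 150.1]]
b [[0.52   0.0142 0.042 ]] [[-55.1  62.7]]
cut [[ 0.4612 -0.2409  0.03  ]] [[-144.5 -183.4]]
noz [[0.4008 0.0876 0.035 ]] [[-164.5  150.1]]
```

```bash
cat > ov.py <<'E'
from fit import *
def draw(n,f,out,x0,y0,x1,y1,s,p):
    im=cv2.resize(cv2.imread(f)[y0:y1,x0:x1],None,fx=s,fy=s,interpolation=cv2.INTER_CUBIC)
    def seg(A,Bb,c):
        q=(proj(n,B(p,np.linspace(A,Bb,20)))+.5-[x0,y0])*s-.5
        cv2.polylines(im,[np.int32(q.round())],False,c,1)
    def box(a,b,c):
        (X,Y,Z),(x,y,z)=a,b
        for zz in (Z,z):
            for A,C in (((X,Y),(x,Y)),((x,Y),(x,y)),((x,y),(X,y)),((X,y),(X,Y))): seg((*A,zz),(*C,zz),c)
    f=30-p[3]*1000
    seg((-207,235,15),(-207,-235,15),(0,0,255));seg((-207,-235,15),(20,-235,15),(0,0,255));seg((-207,235,15),(20,235,15),(0,0,255))
    box((-12,-221,50),(12,200,50),(255,0,0)); box((-100,200,75),(12,208,75),(0,200,0))
    box((-86,f-8,68),(-13,f,68),(255,0,255)); box((-18,f-72,106),(18,f-60,106),(0,255,255)); box((-17,f-10,88),(17,f,88),(0,255,255)); box((-11,f-57,72),(11,f-13,72),(0,165,255))
    for c,r,h in ((p[4:6]*1000,43,45),):
        t=np.linspace(0,2*np.pi,40); q=np.c_[c[0]+r*np.cos(t),c[1]+r*np.sin(t),0*t+h]
        cv2.polylines(im,[np.int32(((proj(n,B(p,q))+.5-[x0,y0])*s-.5).round())],True,(0,0,255),1)
    cv2.imwrite("pics/"+out,im)
E
python3 - <<'E'
from ov import *
obs[:]+= [("top",(735,45),(12,-221,57)),("top",(735,100),(-12,-221,57)),("top",(28,122),(20,235,15))]
s=least_squares(res,[.58,-.04,0.12,0.02],loss="soft_l1"); p=s.x
print(p.round(4)); print(res(p).reshape(-1,2).round(1).tolist())
p=np.r_[p,-.1443,-.0429]; np.save("p.npy",p)
draw("top","pics/top0.png","o1.png",230,180,410,290,4.4,p)
E
```

```text
[ 0.5827 -0.0454  0.1134  0.02  ]
[[-0.4, 1.2], [1.2, 1.8], [0.4, -1.1], [0.7, 0.1], [-1.8, -1.0], [2.1, -1.4], [-3.1, 3.0], [-2.1, -1.2], [-0.2, 0.2], [1.4, 0.9], [1.1, 0.6], [-0.1, 1.3], [-1.0, -0.2], [-0.3, -0.4], [-0.8, -2.1]]
```

View pics/o1.png

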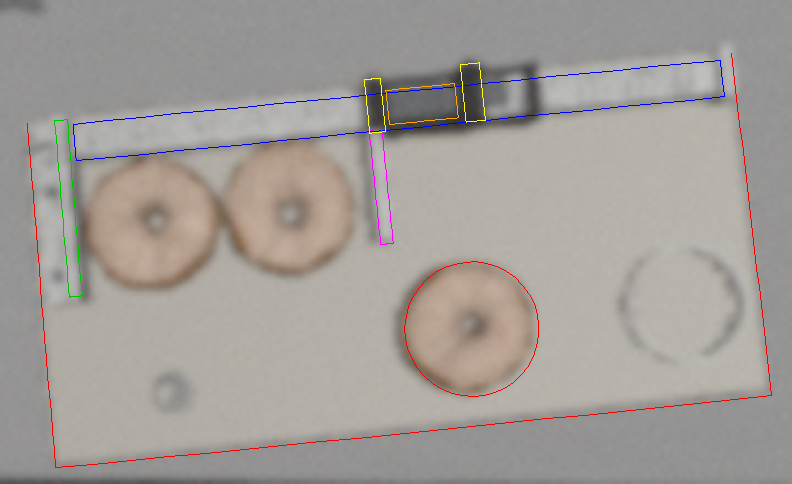

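```bash
python3 - <<'E'
from ov import *
obs[:]=[("top",(55,461),(-207,235,15)),("top",(766,387),(-207,-235,15)),("top",(722,100),(-12,-221,50)),("top",(80,158),(-12,200,50)),
("scene",(374,588),(-207,235,15)),("scene",(592,160),(-207,-235,15)),("scene",(234,425),(-100,208,75)),("top",(78,300),(-100,200,75))]
s=least_squares(res,[.58,-.04,0.12,0.02],loss="soft_l1"); p=s.x
print(p.round(4)); print(res(p).reshape(-1,2).round(1).tolist())
p=np.r_[p,-.1443,-.0429]
W=ray("top",c1((467,328)),[.045]); c,s=np.cos(p[2]),np.sin(p[2]); p[4:6]=((W[:,:2]-p[:2])@np.array([[c,-s],[s,c]]))[0]; print(p.round(4))
np.save("p.npy",p)
draw("top","pics/top0.png","a.png",230,180,410,290,4.4,p)
draw("scene","pics/scene0.png","b.png",265,165,405,300,4.4,p)
a=cv2.imread("pics/a.png");b=cv2.imread("pics/b.png")
# stack: jaw/plate parts
o=np.hstack([cv2.resize(a,(480,293)),cv2.resize(b[:,:],(308,297))[:293]]); cv2.imwrite("pics/o2.png",o)
o=np.hstack([a[:, :560][:, ::1], np.zeros((484,0,3),np.uint8)]); 
E
```

```text
[ 0.5824 -0.044   0.1133  0.0213]
[[-0.4, 1.5], [0.7, 1.9], [-0.0, -0.7], [-1.5, 0.6], [0.2, -0.7], [0.6, 0.3], [-2.0, -0.6], [0.3, -1.0], [1.4, 1.0], [1.1, 0.7], [-0.1, 1.4], [-0.9, -0.2], [-0.3, -0.3], [-0.8, -2.1]]
[ 0.5824 -0.044   0.1133  0.0213 -0.1436 -0.0414]
```

View pics/o2.png

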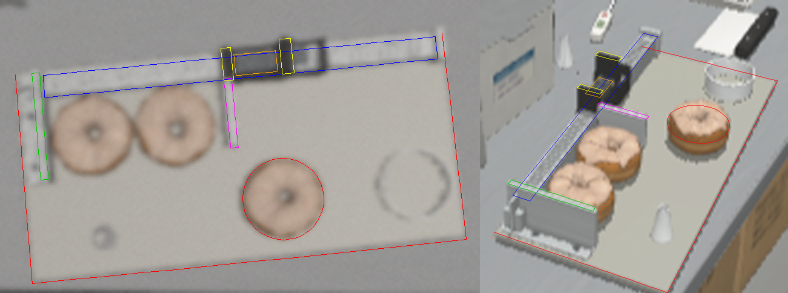

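The overlay agrees to within about 3 mm in both views. Next I compute the moves.

```bash
cat > st.py <<'E'
from fit import *
from scipy.spatial.transform import Rotation as R
p=np.load("p.npy"); s=ctrl.get_state()
def tob(W): c,q=np.cos(p[2]),np.sin(p[2]); W=np.atleast_2d(W); return np.c_[(W[:,:2]-p[:2])@np.array([[c,-q],[q,c]]),W[:,2:]]*1000
M=R.from_quat(s["tcp_rot"]).as_matrix(); F=s["contact_force"]; c,q=np.cos(p[2]),np.sin(p[2])
print("t",round(s["time"],2),"board mm",tob(s["eef_pos"]).round(1)[0],"yaw err deg",round(np.degrees(np.arctan2(M[1,0],M[0,0])-p[2]),2),"tilt",M[:2,2].round(4),"F board",[round(F[0]*c+F[1]*q,1),round(-F[0]*q+F[1]*c,1),round(F[2],1)],"open",round(s["opening"],3))
def go(x,y,z): # tool-frame shift to board point mm
    d=B(p,(x,y,z))[0]-s["eef_pos"]; return (M.T@d).round(4)
E
python3 - <<'E'
from st import *
f=30-p[3]*1000
print(go(0,f-35,160), B(p,(0,f-35,72)).round(3))
print(tob(ray("top",[(345,163),(277,163),(271,172),(349,160)],[.17]*4)).round(0))
E
```

```text
t 0.1 board mm [-373.3 -534.4  238. ] yaw err deg 17.28 tilt [-0.0006  0.0021] F board [np.float64(-0.2), np.float64(-0.4), np.float64(-0.4)] open 1.004
[ 0.5073 -0.3741  0.079 ] [[ 0.585 -0.07   0.072]]
[[ 89. -85. 170.]
 [106.  92. 170.]
 [ 84. 110. 170.]
 [ 96. -97. 170.]]
```

send_rows --pt "0.127 -0.0935 0 6 -1" --pt "0.254 -0.187 0 12 -1" --pt "0.38 -0.28 0 17.3 -1" --pt "0.507 -0.374 0 17.3 -1" --pt "0.507 -0.374 0 17.3 -1" --pt "0.507 -0.374 0 17.3 -1" --pt "0.507 -0.374 0 17.3 -1" --pt "0.507 -0.374 0 17.3 -1" --pt "0.507 -0.374 0.04 17.3 -1" --pt "0.507 -0.374 0.08 17.3 -1" --pt "0.507 -0.374 0.08 17.3 -1" --pt "0.507 -0.374 0.08 17.3 -1"

```text
time: 1.3
eef_pos: [0.5652, -0.105, 0.1748]
tcp_rot: [0.998, 0.056, -0.0, 0.0]
contact_force: [0.9, -0.8, 0.4]
opening: -0.001
finger_force: 0.0
```

```bash
python3 st.py
```

```text
t 1.3 board mm [-23.9 -58.6 174.8] yaw err deg -0.02 tilt [-0.0001 -0.0001] F board [np.float64(0.8), np.float64(-0.9), np.float64(0.4)] open -0.001
```

send_rows --pt "0.024 -0.0325 0.02 0 -1" --pt "0.024 -0.0325 0.05 0 -1" --pt "0.024 -0.0325 0.05 0 -1" --pt "0.024 -0.0325 0.05 0 -1"

```text
time: 1.7
eef_pos: [0.5843, -0.0719, 0.125]
tcp_rot: [0.998, 0.056, -0.001, -0.0]
contact_force: [0.3, -0.5, -0.1]
opening: -0.001
finger_force: 0.0
```

```bash
python3 - <<'E'
from st import *
a=snap("scene","s1.png"); b=snap("top","t1.png")
crop(a,"x.png",285,150,385,250,4); crop(b,"y.png",290,165,390,265,4)
cv2.imwrite("pics/o3.png",np.hstack([cv2.imread("pics/x.png"),cv2.imread("pics/y.png")]))
f=30-p[3]*1000
print(((proj("scene",B(p,tob(s["eef_pos"])[0]+[0,0,-8]))+.5-[285,150])*4).round())
E
```

```text
t 1.7 board mm [ -1.2 -27.9 125. ] yaw err deg -0.02 tilt [-0.0023  0.0005] F board [np.float64(0.3), np.float64(-0.5), np.float64(-0.1)] open -0.001
[[140. 169.]]
```

View pics/o3.png

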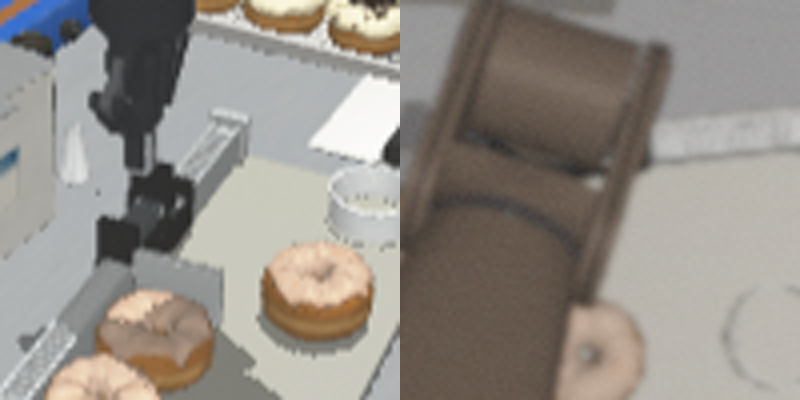

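The fingertip is at about (140,168) in the left half, where predicted. It is above the pocket, between the head (120,240) and the thumb wall (165,195). I descend now.

send_rows --pt "0.001 -0.002 0.01 0 -1" --pt "0.001 -0.002 0.02 0 -1" --pt "0.001 -0.002 0.03 0 -1" --pt "0.001 -0.002 0.04 0 -1" --pt "0.001 -0.002 0.044 0 -1" --pt "0.001 -0.002 0.044 0 -1"

```text
time: 2.4
eef_pos: [0.5851, -0.0697, 0.0806]
tcp_rot: [0.998, 0.056, -0.001, -0.0]
contact_force: [0.2, 0.3, 0.8]
opening: 0.002
finger_force: 0.0
```

```bash
python3 st.py
```

```text
t 2.4 board mm [ -0.2 -25.8  80.6] yaw err deg -0.03 tilt [-0.0022  0.0006] F board [np.float64(0.2), np.float64(0.3), np.float64(0.8)] open 0.002
```

send_rows --pt "0 0 0.003 0 -1" --pt "0 0 0.006 0 -1" --pt "0 0 0.006 0 -1" --pt "0 0 0.006 0 -1"

```text
time: 2.8
eef_pos: [0.5861, -0.069, 0.0771]
tcp_rot: [0.998, 0.056, 0.0, -0.001]
contact_force: [-2.9, 2.8, 6.6]
opening: 0.001
finger_force: 3.1
```

```bash
python3 st.py
```

```text
t 2.8 board mm [  0.9 -25.2  77.1] yaw err deg -0.04 tilt [0.0002 0.0017] F board [np.float64(-2.6), np.float64(3.1), np.float64(6.6)] open 0.001
```

send_rows --pt "0 0 0.002 0 -1" --pt "0 0 0.004 0 -1" --pt "0 0 0.004 0 -1" --pt "0 0 0.004 0 -1"

```text
time: 3.2
eef_pos: [0.5865, -0.0697, 0.0724]
tcp_rot: [0.998, 0.056, 0.001, 0.0]
contact_force: [0.6, 2.1, 3.2]
opening: 0.001
finger_force: 2.1
```

```bash
python3 st.py
```

```text
t 3.2 board mm [  1.2 -26.   72.4] yaw err deg -0.03 tilt [0.0019 0.    ] F board [np.float64(0.8), np.float64(2.0), np.float64(3.2)] open 0.001
```

send_rows --pt "0 0 0 0 -1" --pt "0 0.005 0 0 -1" --pt "0 0.01 0 0 -1" --pt "0 0.015 0 0 -1" --pt "0 0.02 0 0 -1" --pt "0 0.025 0 0 -1"

```text
time: 3.8
eef_pos: [0.5893, -0.0954, 0.0721]
tcp_rot: [0.998, 0.056, 0.001, 0.0]
contact_force: [3.1, 2.3, 4.7]
opening: -0.001
finger_force: 2.5
```

```bash
python3 st.py
```

```text
t 3.8 board mm [  1.1 -51.8  72.1] yaw err deg -0.05 tilt [ 0.0018 -0.0003] F board [np.float64(3.4), np.float64(1.9), np.float64(4.7)] open -0.001
```

send_rows --pt "0 0.008 0 0 -1" --pt "0 0.016 0 0 -1" --pt "0 0.024 0 0 -1" --pt "0 0.032 0 0 -1" --pt "0 0.04 0 0 -1"

```text
time: 4.3
eef_pos: [0.5938, -0.1352, 0.0721]
tcp_rot: [0.998, 0.056, 0.001, 0.0]
contact_force: [1.9, 1.8, 5.8]
opening: -0.003
finger_force: 2.5
```

```bash
python3 st.py
```

```text
t 4.3 board mm [  1.1 -91.9  72.1] yaw err deg -0.05 tilt [ 0.0019 -0.0002] F board [np.float64(2.1), np.float64(1.6), np.float64(5.8)] open -0.003
```

send_rows --pt "0 0.008 0 0 -1" --pt "0 0.016 0 0 -1" --pt "0 0.024 0 0 -1" --pt "0 0.032 0 0 -1" --pt "0 0.04 0 0 -1" --pt "0 0.046 0 0 -1" --pt "0 0.05 0 0 -1" --pt "0 0.05 0 0 -1"

```text
time: 5.1
eef_pos: [0.5992, -0.1853, 0.072]
tcp_rot: [0.998, 0.056, 0.001, 0.001]
contact_force: [2.7, 1.1, 4.8]
opening: -0.0
finger_force: 2.6
```

```bash
python3 st.py
```

```text
t 5.1 board mm [   0.7 -142.3   72. ] yaw err deg -0.06 tilt [ 0.0012 -0.001 ] F board [np.float64(2.8), np.float64(0.8), np.float64(4.8)] open -0.0
```

send_rows --pt "0 0.003 0 0 -1" --pt "0 0.006 0 0 -1" --pt "0 0.009 0 0 -1" --pt "0 0.012 0 0 -1" --pt "0 0.012 0 0 -1"

```text
time: 5.6
eef_pos: [0.599, -0.1874, 0.0722]
tcp_rot: [0.998, 0.056, -0.003, -0.009]
contact_force: [-3.1, 28.5, 16.6]
opening: -0.004
finger_force: 14.3
```

```bash
python3 st.py
```

```text
t 5.6 board mm [   0.3 -144.4   72.2] yaw err deg -0.1 tilt [-0.0063  0.0171] F board [np.float64(0.2), np.float64(28.7), np.float64(16.6)] open -0.004
```

The stop was reached at 28 N. I back off, lift, and go in front of the waiting ring.

send_rows --pt "0 -0.01 0 0 -1" --pt "0 -0.02 0 0 -1" --pt "0 -0.02 0 0 -1" --pt "0 -0.02 -0.03 0 -1" --pt "0 -0.02 -0.07 0 -1" --pt "0 -0.02 -0.07 0 -1" --pt "-0.045 -0.042 -0.07 0 0.3" --pt "-0.09 -0.064 -0.07 0 0.65" --pt "-0.135 -0.09 -0.07 0 0.65" --pt "-0.188 -0.112 -0.07 0 0.65" --pt "-0.188 -0.112 -0.07 0 0.65" --pt "-0.188 -0.112 -0.07 0 0.65"

```text
time: 6.8
eef_pos: [0.3983, -0.1052, 0.1399]
tcp_rot: [0.998, 0.056, -0.001, -0.001]
contact_force: [-0.2, -0.6, 0.9]
opening: 0.821
finger_force: 0.0
```

```bash
python3 - <<'E'
from st import *
print(s["qpos"].round(3),s["eef_pos"].round(4))
E
```

```text
t 6.8 board mm [-189.8  -40.   139.9] yaw err deg -0.06 tilt [-0.0028  0.0009] F board [np.float64(-0.3), np.float64(-0.5), np.float64(0.9)] open 0.821
[-5.050e-01 -2.100e-01  2.281e+00 -1.000e-03  1.074e+00  9.540e-01] [ 0.3983 -0.1052  0.1399]
```

send_rows --pt "0 0.001 0.02 0 0.65" --pt "0 0.001 0.04 0 0.65" --pt "0 0.001 0.06 0 0.65"

```text
time: 7.1
eef_pos: [0.4024, -0.1082, 0.0812]
tcp_rot: [0.998, 0.056, 0.001, 0.001]
contact_force: [0.0, -0.1, 0.4]
opening: 0.83
finger_force: 0.0
```

```bash
python3 - <<'E'
from st import *
print(s["qpos"].round(3),s["eef_pos"].round(4))
a=snap("scene","s2.png"); b=snap("top","t2.png")
crop(a,"x.png",270,150,410,290,2.85); crop(b,"y.png",290,180,410,300,3.3)
x,y=[cv2.resize(cv2.imread("pics/"+n),(398,398)) for n in("x.png","y.png")]; cv2.imwrite("pics/o4.png",np.hstack([x,y]))
E
```

```text
t 7.1 board mm [-186.   -43.4   81.2] yaw err deg -0.05 tilt [ 0.0012 -0.0011] F board [np.float64(0.0), np.float64(-0.1), np.float64(0.4)] open 0.83
[-0.507 -0.097  2.308 -0.     0.929  0.952] [ 0.4024 -0.1082  0.0812]
```

View pics/o4.png

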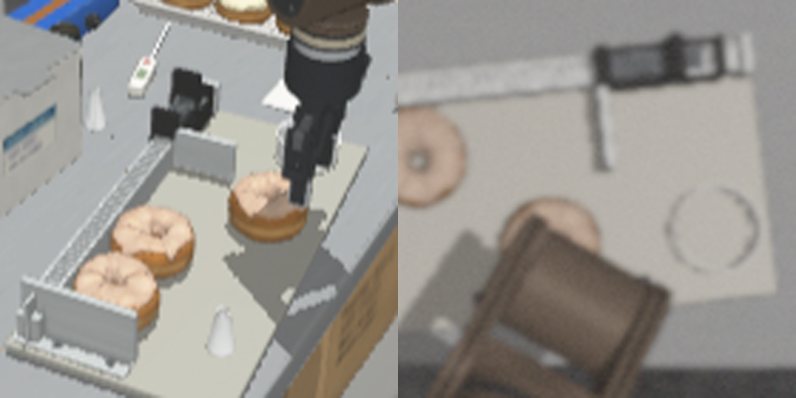

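The jaw is fully back against the stop, the near finger is just in front of the new ring, and rings a and b are unmoved. I descend the rest of the way.

send_rows --pt "-0.003 -0.002 0.015 0 0.65" --pt "-0.003 -0.002 0.03 0 0.65" --pt "-0.003 -0.002 0.044 0 0.65" --pt "-0.003 -0.002 0.044 0 0.65"

```text
time: 7.6
eef_pos: [0.3976, -0.1054, 0.0368]
tcp_rot: [0.998, 0.056, -0.001, -0.001]
contact_force: [-0.2, 1.1, 0.3]
opening: 0.824
finger_force: 0.0
```

```bash
python3 - <<'E'
from st import *
print(s["qpos"].round(3))
E
```

```text
t 7.6 board mm [-190.6  -40.1   36.8] yaw err deg -0.03 tilt [-0.0025  0.0012] F board [np.float64(-0.0), np.float64(1.1), np.float64(0.3)] open 0.824
[-0.507 -0.013  2.333 -0.     0.824  0.951]
```

send_rows --pt "0.008 0 0 0 0.65" --pt "0.015 0 0 0 0.65" --pt "0.022 0 0 0 0.65" --pt "0.029 0 0 0 0.65" --pt "0.036 0 0 0 0.65" --pt "0.043 0 0 0 0.65" --pt "0.05 0 0 0 0.65" --pt "0.057 0 0 0 0.65" --pt "0.064 0 0 0 0.65" --pt "0.071 0 0 0 0.65" --pt "0.078 0 0 0 0.65" --pt "0.084 0 0 0 0.65"

```text
time: 8.8
eef_pos: [0.4817, -0.0957, 0.0376]
tcp_rot: [0.998, 0.056, 0.0, 0.0]
contact_force: [-0.7, 0.1, 1.8]
opening: 0.821
finger_force: 0.9
```

```bash
python3 st.py
```

```text
t 8.8 board mm [-105.9  -40.    37.6] yaw err deg -0.02 tilt [ 0.0001 -0.    ] F board [np.float64(-0.7), np.float64(0.2), np.float64(1.8)] open 0.821
```

send_rows --pt "0.003 0 0 0 0.65" --pt "0.006 0 0 0 0.65" --pt "0.009 0 0 0 0.65" --pt "0.011 0 0 0 0.65" --pt "0.011 0 0 0 0.65"

```text
time: 9.3
eef_pos: [0.4922, -0.0945, 0.0376]
tcp_rot: [0.998, 0.056, 0.0, -0.0]
contact_force: [-0.6, 0.1, 0.6]
opening: 0.825
finger_force: 0.3
```

```bash
python3 - <<'E'
from st import *
a=snap("scene","s3.png"); b=snap("top","t3.png")
crop(a,"x.png",270,150,410,290,2.85); crop(b,"y.png",280,180,400,300,3.3)
x,y=[cv2.resize(cv2.imread("pics/"+n),(398,398)) for n in("x.png","y.png")]; cv2.imwrite("pics/o5.png",np.hstack([x,y]))
E
```

```text
t 9.3 board mm [-95.3 -40.   37.6] yaw err deg -0.03 tilt [0.0004 0.0001] F board [np.float64(-0.5), np.float64(0.2), np.float64(0.6)] open 0.825
```

View pics/o5.png

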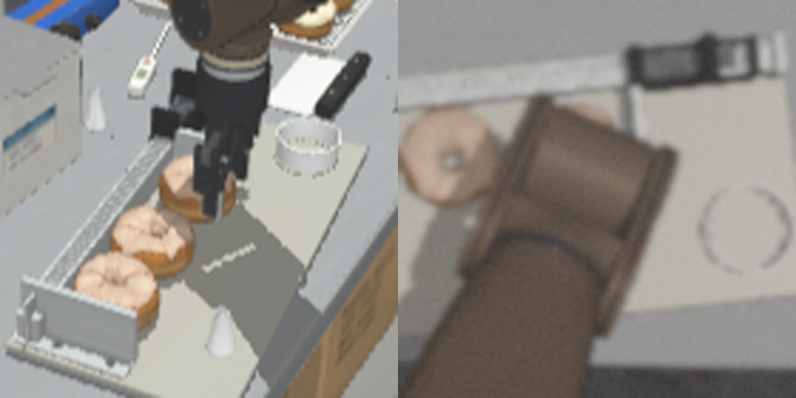

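The ring is upright in the gap between ring b and the jaw, and almost at the rail. I creep forward until the force rises.

send_rows --pt "0.002 0 0 0 0.65" --pt "0.004 0 0 0 0.65" --pt "0.006 0 0 0 0.65" --pt "0.006 0 0 0 0.65"

```text
time: 9.8
eef_pos: [0.4983, -0.0939, 0.0377]
tcp_rot: [0.998, 0.056, 0.0, 0.0]
contact_force: [-0.6, 0.5, 0.3]
opening: 0.825
finger_force: 0.1
```

```bash
python3 st.py
```

```text
t 9.8 board mm [-89.2 -40.   37.7] yaw err deg -0.02 tilt [ 0.0004 -0.    ] F board [np.float64(-0.5), np.float64(0.6), np.float64(0.3)] open 0.825
```

send_rows --pt "0.002 0 0 0 0.65" --pt "0.004 0 0 0 0.65" --pt "0.004 0 0 0 0.65"

```text
time: 10.1
eef_pos: [0.5022, -0.0934, 0.0377]
tcp_rot: [0.998, 0.056, 0.0, 0.0]
contact_force: [-0.3, 0.6, 0.2]
opening: 0.831
finger_force: 0.1
```

```bash
python3 st.py
```

```text
t 10.1 board mm [-85.2 -40.   37.7] yaw err deg -0.02 tilt [ 0.0004 -0.0001] F board [np.float64(-0.2), np.float64(0.7), np.float64(0.2)] open 0.831
```

send_rows --pt "0.002 0 0 0 0.65" --pt "0.003 0 0 0 0.65" --pt "0.003 0 0 0 0.65"

```text
time: 10.4
eef_pos: [0.5042, -0.093, 0.0374]
tcp_rot: [0.998, 0.057, -0.001, -0.0]
contact_force: [-3.5, -0.6, 0.7]
opening: 0.821
finger_force: 1.6
```

```bash
python3 st.py
```

```text
t 10.4 board mm [-83.2 -39.9  37.4] yaw err deg -0.01 tilt [-0.002   0.0002] F board [np.float64(-3.5), np.float64(-0.2), np.float64(0.7)] open 0.821
```

The force rose to 3.5 N, so the ring is on the rail. I withdraw straight back, lift, and look.

send_rows --pt "-0.003 0 0 0 0.7" --pt "-0.01 0 0 0 0.7" --pt "-0.025 0 0 0 0.7" --pt "-0.05 0 0 0 0.7" --pt "-0.05 0 -0.03 0 0.7" --pt "-0.05 0 -0.07 0 0.0" --pt "-0.05 0.04 -0.11 0 -1" --pt "-0.05 0.08 -0.11 0 -1" --pt "-0.05 0.12 -0.11 0 -1" --pt "-0.05 0.12 -0.11 0 -1"

```text
time: 11.4
eef_pos: [0.4695, -0.2223, 0.1492]
tcp_rot: [0.999, 0.054, 0.002, 0.002]
contact_force: [0.3, 0.7, -0.8]
opening: 0.01
finger_force: 0.0
```

```bash
python3 - <<'E'
from st import *
a=snap("scene","s4.png"); b=snap("top","t4.png")
crop(a,"x.png",270,150,410,290,2.85); crop(b,"y.png",235,180,405,290,4.7)
x,y=cv2.imread("pics/x.png"),cv2.imread("pics/y.png"); x=cv2.resize(x,(290,290)); y=cv2.resize(y,(500,324))[:290]; cv2.imwrite("pics/o6.png",np.hstack([x,y]))
E
```

```text
t 11.4 board mm [-132.3 -164.4  149.2] yaw err deg -0.27 tilt [ 0.0036 -0.0035] F board [np.float64(0.3), np.float64(0.6), np.float64(-0.8)] open 0.01
```

View pics/o6.png

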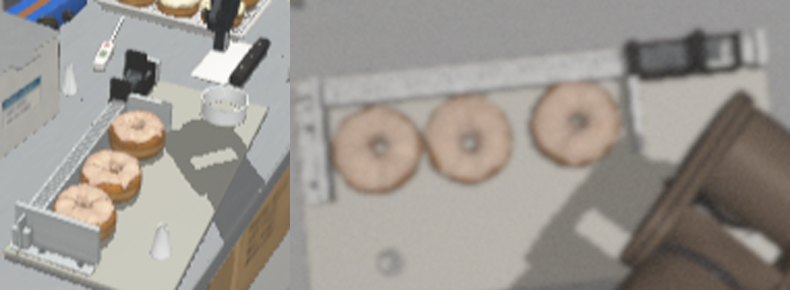

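The new ring stands against the rail level with a and b, upright, and the jaw is still fully back. The fingers are shut and I return to the pocket. All 10 pictures are used, so I check by numbers from here.

send_rows --pt "0.04 -0.01 0 0 -1" --pt "0.08 -0.02 0 0 -1" --pt "0.12 -0.028 0 0 -1" --pt "0.134 -0.028 0 0 -1" --pt "0.134 -0.028 0 0 -1" --pt "0.134 -0.028 0 0 -1"

```text
time: 12.1
eef_pos: [0.5977, -0.1736, 0.1468]
tcp_rot: [0.998, 0.057, -0.001, -0.0]
contact_force: [-0.4, -0.8, 0.3]
opening: 0.0
finger_force: 0.0
```

```bash
python3 - <<'E'
from st import *
for f in("top0","t4"):
    im=cv2.imread(f"pics/{f}.png"); h=cv2.cvtColor(im,cv2.COLOR_BGR2HSV); m=((h[:,:,1]>60)&(h[:,:,2]>90)&(h[:,:,0]<20)).astype(np.uint8)
    m=cv2.morphologyEx(m,cv2.MORPH_CLOSE,np.ones((3,3))); m[:180]=0;m[290:]=0;m[:,:235]=0;m[:,405:]=0
    d=cv2.distanceTransform(np.pad(m,1),cv2.DIST_L2,5)[1:-1,1:-1]
    n,l,stt,c=cv2.connectedComponentsWithStats(m)
    for i in range(1,n):
        if stt[i,4]>150: print(f,stt[i].tolist(),c[i].round(1),tob(ray("top",c[i],[.045])).round(1)[0])
E
```

```text
t 12.1 board mm [   0.6 -130.5  146.8] yaw err deg 0.07 tilt [-0.002   0.0009] F board [np.float64(-0.5), np.float64(-0.8), np.float64(0.3)] open 0.0
t4 [371, 223, 34, 34, 337] [388.5 241.8] [-124.1 -193.8   45. ]
t4 [358, 240, 47, 50, 462] [382.1 264.4] [-185.3 -168.5   45. ]
t4 [345, 268, 43, 22, 575] [368.  281.6] [-229.  -123.7   45. ]
```

send_rows --pt "0 0.0035 0.02 0 -1" --pt "0 0.0035 0.04 0 -1" --pt "0 0.0035 0.055 0 -1" --pt "0 0.0035 0.061 0 -1" --pt "0 0.0035 0.061 0 -1"

```text
time: 12.6
eef_pos: [0.5979, -0.1782, 0.0855]
tcp_rot: [0.998, 0.056, -0.001, -0.001]
contact_force: [-0.4, 0.1, 0.2]
opening: -0.001
finger_force: 0.0
```

```bash
cat > rings.py <<'E'
from st import *
import sys
for f in sys.argv[1:]:
    im=cv2.imread(f"pics/{f}.png").astype(int); m=((im[:,:,2]-im[:,:,0])>28).astype(np.uint8)
    w=np.zeros_like(m); w[185:285,240:400]=1; m=cv2.morphologyEx(m*w,cv2.MORPH_CLOSE,np.ones((3,3)))
    m=cv2.erode(m,np.ones((3,3)))
    n,l,q,c=cv2.connectedComponentsWithStats(m)
    for i in range(1,n):
        if q[i,4]>150: print(f,q[i].tolist(),tob(ray("top",c[i],[.045])).round(1)[0])
E
python3 rings.py top0 t4
```

```text
t 12.6 board mm [   0.2 -135.1   85.5] yaw err deg -0.05 tilt [-0.0023  0.0011] F board [np.float64(-0.3), np.float64(0.1), np.float64(0.2)] open -0.001
top0 [250, 213, 59, 32, 1093] [-56.2 110.7  45. ]
top0 [322, 241, 28, 27, 522] [-143.2  -41.3   45. ]
t4 [318, 209, 28, 27, 525] [-50.8 -39.4  45. ]
t4 [250, 213, 59, 32, 1092] [-56.3 110.6  45. ]
```

The new ring measures x about -51, against the rail, and rings a and b have not moved. Now I drive the jaw forward.

send_rows --pt "0 -0.005 0 0 -1" --pt "0 -0.01 0 0 -1" --pt "0 -0.015 0 0 -1" --pt "0 -0.02 0 0 -1" --pt "0 -0.025 0 0 -1" --pt "0 -0.03 0 0 -1" --pt "0 -0.034 0 0 -1" --pt "0 -0.038 0 0 -1" --pt "0 -0.038 0 0 -1"

```text
time: 13.5
eef_pos: [0.5952, -0.1409, 0.0873]
tcp_rot: [0.998, 0.057, 0.001, 0.001]
contact_force: [0.3, -3.0, 2.5]
opening: -0.004
finger_force: 2.1
```

```bash
python3 st.py
```

```text
t 13.5 board mm [  1.8 -97.7  87.3] yaw err deg 0.0 tilt [ 0.0011 -0.0011] F board [np.float64(-0.1), np.float64(-3.0), np.float64(2.5)] open -0.004
```

send_rows --pt "0 -0.004 0 0 -1" --pt "0 -0.008 0 0 -1" --pt "0 -0.012 0 0 -1" --pt "0 -0.012 0 0 -1"

```text
time: 13.9
eef_pos: [0.5938, -0.1284, 0.0872]
tcp_rot: [0.998, 0.056, 0.0, -0.0]
contact_force: [0.1, -3.3, 3.5]
opening: -0.003
finger_force: 1.7
```

```bash
python3 - <<'E'
from st import *
snap("top","t5.png")
E
python3 rings.py t5
```

```text
t 13.9 board mm [  1.8 -85.1  87.2] yaw err deg -0.02 tilt [0.0007 0.0004] F board [np.float64(-0.2), np.float64(-3.3), np.float64(3.5)] open -0.003
t 13.95 board mm [  1.8 -85.1  87.2] yaw err deg -0.02 tilt [0.0006 0.0006] F board [np.float64(0.2), np.float64(-2.2), np.float64(4.1)] open 0.001
t5 [250, 213, 62, 32, 1066] [-56.  112.3  45. ]
```

send_rows --pt "0 -0.002 0 0 -1" --pt "0 -0.004 0 0 -1" --pt "0 -0.004 0 0 -1"

```text
time: 14.25
eef_pos: [0.5934, -0.1255, 0.0872]
tcp_rot: [0.998, 0.057, 0.0, 0.001]
contact_force: [0.1, -5.6, 3.3]
opening: 0.0
finger_force: 3.0
```

```bash
python3 st.py
```

```text
t 14.25 board mm [  1.8 -82.2  87.2] yaw err deg -0.0 tilt [ 0.0011 -0.0017] F board [np.float64(-0.5), np.float64(-5.6), np.float64(3.3)] open 0.0
```

send_rows --pt "0 -0.002 0 0 -1" --pt "0 -0.003 0 0 -1" --pt "0 -0.003 0 0 -1"

```text
time: 14.55
eef_pos: [0.593, -0.1224, 0.0871]
tcp_rot: [0.998, 0.056, 0.0, 0.001]
contact_force: [-0.5, -4.3, 3.9]
opening: 0.001
finger_force: 2.7
```

```bash
python3 st.py
```

```text
t 14.55 board mm [  1.7 -79.1  87.1] yaw err deg -0.03 tilt [ 0.0009 -0.001 ] F board [np.float64(-1.0), np.float64(-4.2), np.float64(3.9)] open 0.001
```

send_rows --pt "0 -0.001 0 0 -1" --pt "0 -0.002 0 0 -1" --pt "0 -0.002 0 0 -1"

```text
time: 14.85
eef_pos: [0.5928, -0.1198, 0.0871]
tcp_rot: [0.998, 0.056, 0.0, 0.0]
contact_force: [-0.8, -4.6, 5.4]
opening: -0.001
finger_force: 2.7
```

```bash
python3 st.py
```

```text
t 14.85 board mm [  1.7 -76.4  87.1] yaw err deg -0.02 tilt [ 0.0007 -0.0001] F board [np.float64(-1.3), np.float64(-4.5), np.float64(5.4)] open -0.001
```

send_rows --pt "0 -0.001 0 0 -1" --pt "0 -0.002 0 0 -1" --pt "0 -0.002 0 0 -1"

```text
time: 15.15
eef_pos: [0.5926, -0.1186, 0.0871]
tcp_rot: [0.998, 0.057, 0.0, 0.001]
contact_force: [-0.1, -6.1, 4.4]
opening: 0.0
finger_force: 3.7
```

```bash
python3 - <<'E'
from st import *
snap("top","t6.png")
E
python3 rings.py t6
```

```text
t 15.15 board mm [  1.8 -75.2  87.1] yaw err deg 0.01 tilt [ 0.0011 -0.0019] F board [np.float64(-0.8), np.float64(-6.0), np.float64(4.4)] open 0.0
t 15.2 board mm [  1.7 -75.2  87.2] yaw err deg 0.0 tilt [ 0.0011 -0.0018] F board [np.float64(-0.2), np.float64(-5.6), np.float64(4.0)] open 0.002
t6 [250, 214, 58, 31, 1045] [-56.  118.5  45. ]
```

send_rows --pt "0 -0.001 0 0 -1" --pt "0 -0.002 0 0 -1" --pt "0 -0.002 0 0 -1"

```text
time: 15.5
eef_pos: [0.5924, -0.1169, 0.0871]
tcp_rot: [0.998, 0.057, 0.0, 0.001]
contact_force: [-0.4, -6.2, 4.8]
opening: 0.0
finger_force: 3.9
```

```bash
python3 st.py
```

```text
t 15.5 board mm [  1.7 -73.5  87.1] yaw err deg 0.01 tilt [ 0.0011 -0.0023] F board [np.float64(-1.1), np.float64(-6.1), np.float64(4.8)] open 0.0
```

send_rows --pt "0 -0.001 0 0 -1" --pt "0 -0.002 0 0 -1" --pt "0 -0.002 0 0 -1"

```text
time: 15.8
eef_pos: [0.5923, -0.1159, 0.0873]
tcp_rot: [0.998, 0.057, 0.001, 0.002]
contact_force: [-0.8, -9.6, 3.9]
opening: -0.003
finger_force: 5.1
```

```bash
python3 - <<'E'
from st import *
im=snap("scene","s6.png")
# difference to previous scene around ring a's outline vs s4
a=cv2.imread("pics/s4.png").astype(int); d=abs(im.astype(int)-a).sum(2)
for n,c in(("a",(-55.6,150)),("b",(-55,62))):
    u,v=proj("scene",B(p,(*c,64)))[0].astype(int); print(n,u,v,d[v-10:v+11,u-14:u+15].mean().round(1))
E
```

```text
t 15.8 board mm [  1.8 -72.6  87.3] yaw err deg 0.03 tilt [ 0.0017 -0.0045] F board [np.float64(-1.9), np.float64(-9.5), np.float64(3.9)] open -0.003
a 310 245 32.8
b 323 227 120.3
```

send_rows --pt "0 -0.001 0 0 -1" --pt "0 -0.002 0 0 -1" --pt "0 -0.002 0 0 -1"

```text
time: 16.15
eef_pos: [0.5923, -0.1153, 0.0873]
tcp_rot: [0.998, 0.057, 0.001, 0.004]
contact_force: [-0.3, -14.6, 3.1]
opening: -0.001
finger_force: 6.6
```

```bash
python3 st.py
```

```text
t 16.15 board mm [  1.8 -72.   87.3] yaw err deg 0.07 tilt [ 0.0024 -0.0074] F board [np.float64(-1.9), np.float64(-14.5), np.float64(3.1)] open -0.001
```

Force climbs steeply (14.5 N with almost no motion), so the row is snug. I back off, lift and clear the view.

send_rows --pt "0 0.003 0 0 -1" --pt "0 0.008 0 0 -1" --pt "0 0.012 0 0 -1" --pt "0 0.012 0 0 -1" --pt "0 0.012 -0.03 0 -1" --pt "0 0.012 -0.07 0 -1" --pt "0 0.012 -0.12 0 -1" --pt "-0.02 0.06 -0.12 0 -1" --pt "-0.04 0.11 -0.12 0 -1" --pt "-0.06 0.16 -0.12 0 -1" --pt "-0.08 0.21 -0.12 0 -1" --pt "-0.1 0.26 -0.12 0 -1"

```text
time: 17.35
eef_pos: [0.5253, -0.3653, 0.2058]
tcp_rot: [0.998, 0.057, -0.0, -0.001]
contact_force: [0.2, -0.8, 1.1]
opening: -0.003
finger_force: 0.0
```

send_rows --pt "0 0.05 0 0 -1" --pt "0 0.1 0 0 -1" --pt "0 0.1 0 0 -1" --pt "0 0.1 0 0 -1" --pt "0 0.1 0 0 -1" --pt "0 0.1 0 0 -1"

```text
time: 17.95
eef_pos: [0.5378, -0.4623, 0.2067]
tcp_rot: [0.998, 0.057, -0.0, -0.0]
contact_force: [-1.1, -0.5, -0.7]
opening: -0.003
finger_force: 0.0
```

```bash
python3 - <<'E'
from st import *
b=snap("top","t7.png"); snap("scene","s7.png")
# jaw plate: brightness profile along board y at x=-75,-80 z=68 ; and along row at x=-55 z=55 red-blue
for nm in("top0","t7"):
    im=cv2.imread(f"pics/{nm}.png").astype(np.float32)
    Y=np.arange(200,-130,-5.)
    def smp(x,z): 
        q=proj("top",B(p,np.c_[0*Y+x,Y,0*Y+z])).astype(np.float32); return cv2.remap(im,q[:,:1],q[:,1:],1)[:,0]
    c=smp(-55,50); print(nm,"ring rb",[(int(y),int(v[2]-v[0])) for y,v in zip(Y,c)][::1])
    k=smp(0,80); print("rail gray",[(int(y),int(v.mean())) for y,v in zip(Y,k) if v.mean()<110])
E
python3 rings.py t7
```

```text
t 17.95 board mm [ -91.6 -410.5  206.7] yaw err deg 0.08 tilt [-0.0001  0.0008] F board [np.float64(-1.1), np.float64(-0.3), np.float64(-0.7)] open -0.003
top0 ring rb [(200, 8), (195, 34), (190, 39), (185, 37), (180, 38), (175, 38), (170, 37), (165, 37), (160, 32), (155, 22), (150, 15), (145, 27), (140, 34), (135, 37), (130, 38), (125, 38), (120, 39), (115, 42), (110, 41), (105, 37), (100, 38), (95, 38), (90, 39), (85, 40), (80, 36), (75, 34), (70, 26), (65, 17), (60, 19), (55, 30), (50, 37), (45, 37), (40, 39), (35, 39), (30, 39), (25, 34), (20, 15), (15, 9), (10, 4), (5, 2), (0, 7), (-5, 12), (-10, 11), (-15, 11), (-20, 11), (-25, 11), (-30, 10), (-35, 11), (-40, 12), (-45, 11), (-50, 11), (-55, 11), (-60, 11), (-65, 10), (-70, 10), (-75, 11), (-80, 10), (-85, 11), (-90, 10), (-95, 11), (-100, 9), (-105, 11), (-110, 10), (-115, 10), (-120, 11), (-125, 11)]
rail gray [(5, 70), (0, 63), (-5, 87), (-10, 102), (-15, 105), (-20, 108), (-25, 107), (-30, 104), (-35, 103), (-40, 104), (-45, 101), (-50, 69), (-55, 60), (-60, 66), (-65, 94), (-70, 107), (-95, 83), (-100, 109)]
t7 ring rb [(
[... 335 characters left out ...]
38), (40, 39), (35, 41), (30, 41), (25, 37), (20, 36), (15, 37), (10, 36), (5, 36), (0, 36), (-5, 34), (-10, 29), (-15, 29), (-20, 34), (-25, 38), (-30, 43), (-35, 44), (-40, 39), (-45, 39), (-50, 19), (-55, 3), (-60, 6), (-65, 10), (-70, 10), (-75, 11), (-80, 11), (-85, 10), (-90, 11), (-95, 10), (-100, 10), (-105, 12), (-110, 11), (-115, 11), (-120, 11), (-125, 10)]
rail gray [(-50, 95), (-55, 66), (-60, 70), (-65, 99), (-85, 109), (-105, 100), (-110, 70), (-115, 58), (-120, 67), (-125, 90)]
t 18.05 board mm [ -91.6 -410.9  207.1] yaw err deg 0.07 tilt [ 0.0003 -0.0001] F board [np.float64(-0.2), np.float64(-0.1), np.float64(-0.1)] open 0.001
t7 [249, 210, 86, 35, 1667] [-54.9  76.   45. ]
```

```bash
python3 - <<'E'
from st import *
X=np.arange(-110,0,1.)
for nm,ys in(("t4",(155,64,-39)),("t7",(158,71,-11))):
    im=cv2.imread(f"pics/{nm}.png").astype(np.float32)
    for y in ys:
        v=0
        for dy in(-6,-3,0,3,6):
            q=proj("top",B(p,np.c_[X,0*X+y+dy,0*X+45])).astype(np.float32); v=v+cv2.remap(im,q[:,:1],q[:,1:],1)[:,0]/5
        r=v[:,2]-v[:,0]; on=X[r>24]; print(nm,y,on.min(),on.max())
E
```

```text
t 18.05 board mm [ -91.6 -410.9  207.1] yaw err deg 0.07 tilt [ 0.0003 -0.0001] F board [np.float64(-0.2), np.float64(-0.1), np.float64(-0.1)] open 0.001
t4 155 -99.0 -15.0
t4 64 -98.0 -13.0
t4 -39 -92.0 -11.0
t7 158 -99.0 -15.0
t7 71 -98.0 -13.0
t7 -11 -92.0 -11.0
```

The new ring has kept its place at the rail, and the row is continuous from the end plate to the jaw with no gaps. I hand in.

```bash
python3 -c "
from plant import ctrl
print(ctrl.sign_off())"
```

```text
the job is handed in; nothing more can be done
None
```

The job is handed in after about 18 s of robot time: the jaw went fully back with the release held down, the new cake was pushed against the rail, and the jaw was pushed up until the three cakes stood snug; the last camera checks showed no gaps in the row.

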